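# Clear the isolator and switch the cabinet lights off

### The job

A small aluminium bowl has been left on top of the cabinet-light isolator, in the way of its handle. Lift it off and first set it down gently, upright and centred, inside the larger aluminium bowl, which stays on the counter; then push the isolator's handle through its quarter turn, fully over to off (counter-clockwise seen from above). Leave everything else standing where it is.

Things in the scene. Friction and masses are not known exactly. Their poses are not given: they have to be found in the camera images.
- isolator: fixed flat grey switch box, 190 (x) x 210 (y) x 50 mm high; origin at the centre of its underside on the counter, its top face 50 mm above; z up. Seen from above with its own +y to the left and +x away from the robot, the handle turns about a point near its far right corner
- handle_axis (a point): point on the handle's vertical turning axis, on the box's top face, at (60, -65, 50) mm in the isolator's frame
- handle_tip (a point): end of the handle's lever, 125 mm out from the axis and 35 mm above the box's top face (mid-height of the lever). The lever is a straight aluminium bar, 18 mm wide, 30 mm tall (20 to 50 mm above the box's top face) with a rounded end 134 mm from the axis; a dark round hub of 24 mm radius, 57 mm high, stands on the axis
- handle (a joint): angle of the handle: 0 = on (lever points along the isolator's +y, where it starts), 1.571 = off (lever points along the isolator's -x, its robot side). It grows counter-clockwise seen from above. An over-centre spring snaps it to the nearer end stop; it takes about 5 N to push at 110 mm from the axis
- small_bowl: small cast aluminium bowl, open at the top, 55 mm high, outer radius 30 mm at the foot, 42 mm at 20 mm height and 46 mm at the rim, wall 8 mm, floor 6 mm thick, about 0.22 kg; origin at the centre of its underside, z up. Starts on the isolator's top, in the quarter circle that the lever sweeps
- large_bowl: larger aluminium bowl of the same form, open at the top, 45 mm high, outer radius 42 mm at the foot, 64 mm at 22 mm height and 76 mm at the rim, wall 8 mm, inner floor 7 mm above its underside; loose, about 0.5 kg; origin at the centre of its underside on the counter, z up. The inner floor is about 9 mm wider all round than the small bowl's foot
- jar: bystander: glass jar with a twist cap, 60 mm across, 85 mm high, origin at the centre of its underside
- vase: bystander: clay vase with pale bands, 97 mm across, 155 mm high, origin at the centre of its underside
- quail: bystander: white ceramic quail, 115 mm long, 74 mm wide, 100 mm high, head to its own -x, origin at the centre of its underside
- cup: bystander: white ceramic cup, 72 mm across, 85 mm high, origin at the centre of its underside
- keepsake_box: bystander: dark wooden box 90 x 70 x 50 mm, origin at the centre of its underside
- brush: bystander: dusting brush lying on the counter along its own x, origin below its middle
Mind the look-alikes: they are no part of the job. What is shaped like the large_bowl but green, pink or red is not meant.

How it is judged:
By the outcome, as a careful person would: the job done as asked, in the order asked, and still so for the second after the job is handed in, with the robot touching nothing.
It also fails if it takes over 59 s, if anything falls off the work surface, if the arm or the gripper's body presses on something with over 40 N, if the wrist force passes 120 N, or if a joint passes its speed limit or range.

### The arm

A 6-joint arm with a two-finger parallel gripper is mounted at the origin on the work surface. World frame = base frame: x ahead of the robot, y to its left, z up, the work surface at z = 0. Lengths are in mm, angles in rad, forces in N, time in s.
With the tool pointing down it reaches from about 350 to 775 mm from the base axis. Payload 7.3 kg.
Tool frame: the origin (TCP) lies on the centre line of the jaws, within the pads' length; the fingertips stand 14 mm ahead of it and the grasp point (between the pads) lies 5 mm behind it; z points along the fingers, y is the line along which they close (so a half turn about z gives the same grasp; the last joint's range is limited). The gripper opens to 92 mm and grips with 3 to 60 N. Pads are 19 mm wide; open, the fingers measure 130 mm over their backs; the gripper's body (75 mm by 190 mm) begins 47 mm behind the grasp point.
Start: joints at [-1.468, 0.342, 1.524, -0, 1.275, -0.146], TCP at [129.298, -508.847, 240.741] pointing down, gripper open.
Joint ranges: [-2.53, 2.53], [-0.77, 2.02], [0.04, 2.7], [-1, 4.14], [0.28, 2.66], [-3.11, 3.11]. Speed limits (rad/s): [2.57, 2.57, 3.14, 3.14, 3.14, 3.14].

### API

Orientations are given as [roll, pitch, yaw] about the fixed x, y, z axes, in that order (R = Rz(yaw) Ry(pitch) Rx(roll)).
In Python, from plant import get_obs, capture, bot, spot_in, trace, pinpoint gives the robot as it stands.
- The arm moves only by the tool play_rows, never from a script. Its argument "rows" is a list of rows, each a list of 2 entries, a list of its own where there are three numbers: the shift along the world's x, y, z in units of 3 cm (1.0 is 3 cm), then the turn, a rotation vector about the world's x, y, z in units of 8 degrees (1.0 is 8 degrees). A call has 1 to 12 rows; each row shifts and turns the commanded pose from where the row before left it; what a row does not reach is not made up. A row lasts 1/8 s, in which the tool goes at most 62.5 mm and 10.7 degrees, less where a joint would pass 70% of its speed; a pose out of reach is approached as far as the arm can. A call with a number of a shift or a turn outside -1 to 1 is refused whole. A call with a gripper value outside its range is refused whole. "hand" is the opening, from -1 (shut) to 1 (fully open), set as the call begins (left out, the last holds). The fingers move at their own pace and stop on an object; the grip force is fixed at half the most. Time passes only in rows, so rows that do not move let the fingers close. It gives the time, the measured TCP pose, the force, the opening and the grip force at its end, in the units of the state.
- get_obs(): the state, without advancing time (a new reading comes with each control period).
- capture(name): name is "scene" or "side" or "wrist"; returns a dict with "frame" (420x560x3 uint8, red, green, blue), "fov_y" (degrees; the focal length in pixels is half the picture's height over the tangent of half this angle, whatever the lens; pixels are square), "cx", "cy" (the principal point, pixels), "dist" ([k1, k2, p1, p2, k3] as OpenCV has them; the pictures are not rectified), "rvec" (rotation vector, rad) and "tvec" (3), from world to camera coordinates, as OpenCV has them; the wrist camera has in their place "hand_eye" (4x4, takes a point from camera to tool coordinates, whose origin is the TCP and whose axes are the flange's). Camera axes: x right, y down, z forward; pixel columns grow to the right and rows downward; lengths in mm; the calibration is good to about 2 mm. A picture is of the moment at which its call begins: read the wrist's pose just before it. There is no depth.
- bot.close_job(): hands the job in; it is judged then, once.
Trained networks look in the newest picture that a camera, given by its name, has taken for a name from the list of things; names that differ only in an ending like _2 or _b are one class to them, and where a whole thing is asked for, a point or a joint stands for the part that bears it (a point fixed in the world has none). Each returns a list of dicts, best first, with "p" (0 to 1); they miss things now and then, are a little off and sometimes report something else, mostly with a low value. They report only what shows in the picture. A call takes as long as a camera call. They do not tell look-alikes from the thing itself.
- spot_in(query, camera): "at" ([row, column] in pixels, amid what is visible of it).
- trace(query, camera): "mask" (420x560 bool, what is visible of it) and "at" ([row, column] in pixels, amid what is visible of it).
- pinpoint(query, camera): "at" ([row, column] in pixels: a listed point, or the origin of a listed thing).
The state is a dict: "time": time; "joint_positions": joint angles; "dq": joint speeds; "tau": joint torques, N m; "tool_pos": TCP position; "tcp_rot": TCP orientation; "contact_force": force on the tool from outside, world axes, zero at the start; "moment": the same for the moment, N m; "grip_width": finger opening in mm; "finger_force": force on a finger pad.
Only numpy, scipy, OpenCV 4.12 (cv2) and the standard library are available. Lean on these libraries where they do the work, as an engineer would, in place of code of your own. Each camera call takes 0.05 s, during which the arm holds its last target. There are 200 camera calls.

## Working session

There is one attempt and no reset: what is moved stays moved. The work goes in short steps, Python scripts to look and compute and a tool call to move; the robot and the scene stay as the last step left them, time stands still between calls to the robot, and variables do not carry over. Pictures are saved under pics/ and viewed, at most 10 in all, crops included, and the job is handed in when it is done.

Besides the shell and the picture viewer there is one more tool, called after ">>>" by a JSON object that holds its "method" and its "body", one argument or row to a line. play_rows: Moves the arm, as the interface text tells. Shifts and turns lie within -1 to 1; 1 stands for 3 cm of shift or 8 degrees of turn. Its arguments: {"type":"object","properties":{"rows":{"type":"array"},"hand":{"type":"number"}},"required":["rows"]}

```bash
mkdir -p pics
cat > h.py <<'E'
import numpy as np, cv2
from plant import get_obs, capture, bot, spot_in, trace, pinpoint
from scipy.spatial.transform import Rotation as R
def cam(n):
    o=get_obs(); c=capture(n); f=210/np.tan(np.radians(c["fov_y"])/2)
    K=np.array([[f,0,c["cx"]],[0,f,c["cy"]],[0,0,1.]])
    if n=="wrist":
        T=np.eye(4); r=np.array(o["tcp_rot"]); T[:3,:3]=R.from_euler('xyz',r).as_matrix(); T[:3,3]=o["tool_pos"]
        W=T@np.array(c["hand_eye"])
    else:
        M=np.eye(4); M[:3,:3]=cv2.Rodrigues(np.array(c["rvec"],float))[0]; M[:3,3]=np.ravel(c["tvec"]); W=np.linalg.inv(M)
    return dict(im=c["frame"],K=K,d=np.array(c["dist"],float),W=W)
def ray(c,at):
    p=cv2.undistortPoints(np.array([[[at[1],at[0]]]],float),c["K"],c["d"])[0,0]
    return c["W"][:3,3],c["W"][:3,:3]@np.array([p[0],p[1],1])
def onz(c,at,z):
    o,d=ray(c,at); return (o+d*(z-o[2])/d[2])[:2]
def proj(c,P):
    M=np.linalg.inv(c["W"]); return cv2.projectPoints(np.array(P,float).reshape(-1,1,3),cv2.Rodrigues(M[:3,:3])[0],M[:3,3],c["K"],c["d"])[0][:,0]
def tri(rs):
    A=0;b=0
    for o,d in rs:
        d=d/np.linalg.norm(d);Q=np.eye(3)-np.outer(d,d);A=A+Q;b=b+Q@o
    return np.linalg.solve(A,b)
def save(c,f): cv2.imwrite(f,c["im"][:,:,::-1])
E
python3 - <<'E'
from h import *
np.set_printoptions(precision=1,suppress=True)
o=get_obs();print(o)
zs=dict(isolator=0,handle_axis=0+50,handle_tip=85,small_bowl=50,large_bowl=0,jar=0,vase=0,quail=0,cup=0,keepsake_box=0,brush=0)
ims=[]
for n in("scene","side"):
    c=cam(n);ims.append(c["im"]);save(c,f"pics/{n}.png");print(n,c["W"][:3,3])
    for q,z in zs.items():
        print(q,[(np.round(r["at"]),round(r["p"],2),onz(c,r["at"],z)) for r in pinpoint(q,n)][:5])
E
```

```text
{'time': 0.0, 'joint_positions': array([-1.5,  0.3,  1.5, -0. ,  1.3, -0.1]), 'dq': array([-0.,  0.,  0., -0.,  0., -0.]), 'tau': array([ -0. , -43.1, -24.4,   0.1,   0.1,  -0. ]), 'tool_pos': array([ 129.3, -508.5,  240. ]), 'tcp_rot': array([-3.1, -0. ,  0.2]), 'contact_force': array([-0.2,  0.5,  0.5]), 'moment': array([-0., -0.,  0.]), 'finger_force': 0.0, 'grip_width': 91.86341214562334}
scene [1251.1  -78.1  942.1]
isolator [(array([233., 211.]), 0.56, array([ 469.9, -202.5]))]
handle_axis [(array([240., 179.]), 0.7, array([ 530.8, -283.7]))]
handle_tip [(array([238., 229.]), 0.71, array([ 559.4, -145.7]))]
small_bowl [(array([218., 216.]), 0.56, array([ 456.8, -185.3])), (array([331., 234.]), 0.52, array([ 806. , -134.6]))]
large_bowl [(array([193., 346.]), 0.81, array([330.1, 219.5])), (array([310., 426.]), 0.72, array([756.3, 350.1])), (array([250., 347.]), 0.71, array([553.8, 181.3])), (array([195., 424.]), 0.67, array([354.5, 468.6])), (array([161., 370.]), 0.56, array([179.4, 331. ]))]
jar [(array([247., 288.]), 0.84, array([532.5,  15.3]))]
vase [(array([238., 445.]), 0.
[... 700 characters left out ...]
 0.94, array([556.7, 191.2])), (array([367., 354.]), 0.83, array([188.8, 333.3])), (array([309., 111.]), 0.77, array([768.9, 343.8])), (array([307., 297.]), 0.71, array([340.7, 217.7])), (array([414., 263.]), 0.66, array([346.1, 477.5]))]
jar [(array([233., 250.]), 0.94, array([527.3,  11.9]))]
vase [(array([385., 182.]), 0.83, array([522., 468.]))]
quail [(array([260., 138.]), 0.62, array([783.1, 184.2])), (array([280., 216.]), 0.47, array([557.5, 190.5]))]
cup [(array([184., 190.]), 0.9, array([ 783.7, -149.4])), (array([164., 274.]), 0.74, array([ 551.4, -322.8]))]
keepsake_box [(array([212., 174.]), 0.8, array([773.8, -11.4]))]
brush [(array([143., 287.]), 0.62, array([ 542.6, -453. ]))]
```

View pics/scene.png

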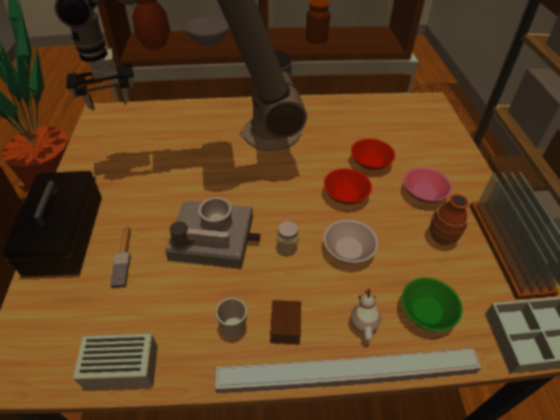

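View pics/side.png

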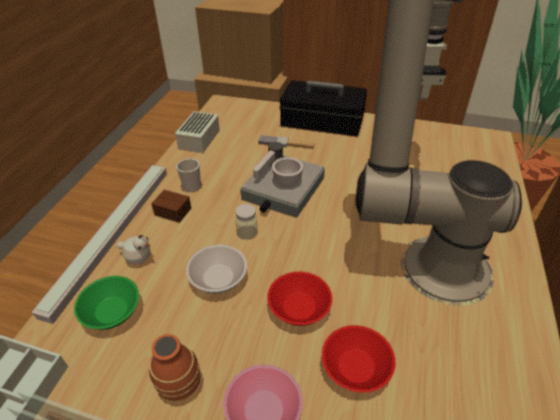

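The two aluminium bowls stand out from the look-alikes.
- **Large bowl candidates (scene):** aluminium (244,350), reds (187,347) and (155,372), pink (187,427), green (306,430). I choose the uncoloured one at (244,350), which is side (270,217).
- **Small bowl candidates (scene):** (213,215) on the isolator, and the cup at (315,232). I choose the one on the isolator.

Next I move over the isolator for a close look.

>>> {"method": "play_rows", "body": {
  "rows": [
    [[0.9,0.85,0.25],[0,0,0]],
    [[0.9,0.85,0.25],[0,0,0]],
    [[0.9,0.85,0.25],[0,0,0]],
    [[0.9,0.85,0.25],[0,0,0]],
    [[0.9,0.85,0.25],[0,0,0]],
    [[0.9,0.85,0.25],[0,0,0]],
    [[0.9,0.85,0.25],[0,0,0]],
    [[0.9,0.85,0.25],[0,0,0]],
    [[0.9,0.85,0.25],[0,0,0]],
    [[0.9,0.85,0.25],[0,0,0]],
    [[0.9,0.85,0.25],[0,0,0]],
    [[0,0,0],[0,0,0]]
  ],
  "hand": 1
}}

```text
time: 2.7
tool_pos: [427.7, -227.0, 323.7]
tcp_rot: [3.141, -0.001, 0.252]
contact_force: [0.1, 0.0, 0.1]
grip_width: 91.3
finger_force: 0.0
```

Run:
```python
from h import *
np.set_printoptions(precision=3,suppress=True)
o=get_obs();print(o["tool_pos"],o["tcp_rot"],o["joint_positions"])
cs={n:cam(n) for n in("scene","side","wrist")}
save(cs["wrist"],"pics/w1.png"); print(cs["wrist"]["W"])
for q,z in dict(isolator=0,handle_axis=50,handle_tip=85,small_bowl=50,large_bowl=0).items():
    for n,c in cs.items(): print(q,n,[(np.round(r["at"]),round(r["p"],2),onz(c,r["at"],z)) for r in pinpoint(q,n)][:3])
for n in cs:
    for r in trace("small_bowl",n)[:2]:
        m=r["mask"];ys,xs=np.where(m);print(n,r["p"],r["at"],m.sum(),ys.min(),ys.max(),xs.min(),xs.max(),onz(cs[n],r["at"],90))
```

```text
[ 427.657 -226.978  323.686] [ 3.141 -0.001  0.252] [-0.647  0.211  1.476  0.     1.454  0.672]
[[   0.248   -0.938   -0.241  490.871]
 [  -0.969   -0.24    -0.062 -212.769]
 [   0.       0.249   -0.968  466.812]
 [   0.       0.       0.       1.   ]]
isolator scene [(array([235., 213.]), 0.62, array([ 477.284, -197.653]))]
isolator side [(array([212., 174.]), 0.67, array([771.723, -13.258]))]
isolator wrist []
handle_axis scene [(array([239., 182.]), 0.7, array([ 525.283, -276.794]))]
handle_axis side [(array([163., 272.]), 0.9, array([ 538.782, -260.139]))]
handle_axis wrist [(array([113., 338.]), 0.77, array([ 532.774, -276.296]))]
handle_tip scene [(array([240., 224.]), 0.73, array([ 564.377, -156.876])), (array([328., 231.]), 0.2, array([ 816.334, -138.817]))]
handle_tip side [(array([171., 255.]), 0.92, array([ 561.011, -158.202])), (array([192., 284.]), 0.57, array([455.68 , -89.076]))]
handle_tip wrist [(array([ 60., 249.]), 0.88, array([ 558.209, -158.634]))]
small_bowl scene [(array([222., 218.]), 0.68, array([ 469.186, -179.59 ]))]
small_bowl side [(array([180., 288.]), 0.64, array([ 468.917, -184.646]))]
small_bowl wrist [(array([143., 255.]), 0.82, array([ 470.446, -183.789]))]
large_bowl scene [(array([193., 346.]), 0.91, array([330.475, 218.133])), (array([162., 368.]), 0.91, array([182.194, 324.051])), (array([237., 225.]), 0.75, array([ 485.674, -163.09 ]))]
large_bowl side [(array([279., 215.]), 0.89, array([560.102, 190.175])), (array([308., 300.]), 0.75, array([334.49 , 218.388])), (array([412., 264.]), 0.66, array([344.905, 473.281]))]
large_bowl wrist []
scene 0.6 [208.8, 216.7] 886 197 229 199 231 [ 456.927 -178.96 ]
side 0.8 [169.9, 288.1] 738 158 186 272 302 [ 467.395 -183.09 ]
wrist 0.87 [140.9, 252.0] 5294 102 183 212 293 [ 474.104 -182.238]
```

View pics/w1.png

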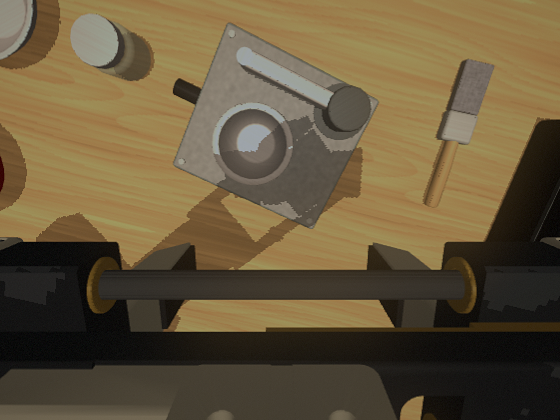

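The wrist picture shows the bare small bowl, rim centred near (143,252). The lever runs from the hub (105,348) to its tip (57,245), and the box corners are at (23,232), (102,378), (228,313) and (165,175). I'll compute the poses from these.

Run:
```python
from h import *
np.set_printoptions(precision=2,suppress=True)
c=cam("wrist")
P=np.array([onz(c,a,50) for a in[(23,232),(102,378),(228,313),(165,175)]]);print(P,[np.linalg.norm(P[i]-P[i-1]) for i in range(4)],P.mean(0))
u=(P[0]-P[1])+(P[3]-P[2]);yaw=np.arctan2(-u[0],u[1]);print("yaw",yaw)
m=trace("small_bowl","wrist")[0]["mask"]
k=max(cv2.findContours(m.astype(np.uint8),0,1)[0],key=len)[:,0]
Q=np.array([onz(c,(y,x),105) for x,y in k]);print(cv2.minEnclosingCircle(Q.astype(np.float32)),cv2.fitEllipse(Q.astype(np.float32)))
A=np.c_[2*Q,np.ones(len(Q))];s=np.linalg.lstsq(A,(Q**2).sum(1),rcond=None)[0];print(s[:2],np.sqrt(s[2]+s[0]**2+s[1]**2))
ax=P.mean(0)+R.from_euler('z',yaw).as_matrix()[:2,:2]@[60,-65];print("axis",ax)
```

```text
[[ 598.93 -125.6 ]
 [ 557.69 -320.65]
 [ 379.65 -286.58]
 [ 417.87  -88.22]] [np.float64(184.88138559887145), np.float64(199.3614719885567), np.float64(181.2728108950937), np.float64(202.00738581924216)] [ 488.54 -205.26]
yaw -0.1992996436383326Traceback (most recent call last):
  File "<stdin>", line 6, in <module>
IndexError: list index out of range
```

Run:
```python
from h import *
np.set_printoptions(precision=2,suppress=True)
for i in range(3):
    c=cam("wrist")
    for q in("handle_axis","handle_tip"):
        r=pinpoint(q,"wrist")
        if r: print(q,onz(c,r[0]["at"],50 if q[7]=='a' else 85))
    t=trace("small_bowl","wrist")
    if not t: continue
    k=max(cv2.findContours(t[0]["mask"].astype(np.uint8),0,1)[0],key=len)[:,0]
    Q=np.array([onz(c,(y,x),105) for x,y in k])
    A=np.c_[2*Q,np.ones(len(Q))];s=np.linalg.lstsq(A,(Q**2).sum(1),rcond=None)[0];print("circ",s[:2],np.sqrt(s[2]+s[0]**2+s[1]**2))
```

```text
handle_axis [ 532.22 -276.78]
handle_tip [ 554.64 -158.23]
circ [ 471.16 -184.85] 45.042162162066525
handle_axis [ 531.81 -276.68]
handle_tip [ 557.24 -153.58]
circ [ 471.33 -185.  ] 45.131613503206594
handle_axis [ 535.11 -275.54]
handle_tip [ 557.63 -156.32]
circ [ 471.29 -184.61] 44.85320152453165
```

Bowl centre is (471.3,-184.8). I'll pinch the rim wall on the far-left side along the present jaw line, TCP at (461,-145), first stopping above it.

>>> {"method": "play_rows", "body": {
  "rows": [
    [[0.37,0.91,-0.5],[0,0,0]],
    [[0.37,0.91,-0.5],[0,0,0]],
    [[0.37,0.91,-0.5],[0,0,0]],
    [[0,0,-0.9],[0,0,0]],
    [[0,0,-0.9],[0,0,0]],
    [[0,0,-0.9],[0,0,0]],
    [[0,0,-0.9],[0,0,0]],
    [[0,0,-0.6],[0,0,0]],
    [[0,0,0],[0,0,0]],
    [[0,0,0],[0,0,0]]
  ],
  "hand": -0.13
}}

```text
time: 5.7
tool_pos: [460.1, -146.7, 153.0]
tcp_rot: [3.141, -0.001, 0.249]
contact_force: [-0.4, 0.1, -0.6]
grip_width: 39.7
finger_force: 0.0
```

Run:
```python
from h import *
c=cam("wrist");save(c,"pics/w2.png");o=get_obs();print(o["tool_pos"],o["tcp_rot"])
```

```text
[ 460.16532006 -146.71126453  153.16965831] [ 3.14035871e+00 -1.28127162e-03  2.48841637e-01]
```

View pics/w2.png

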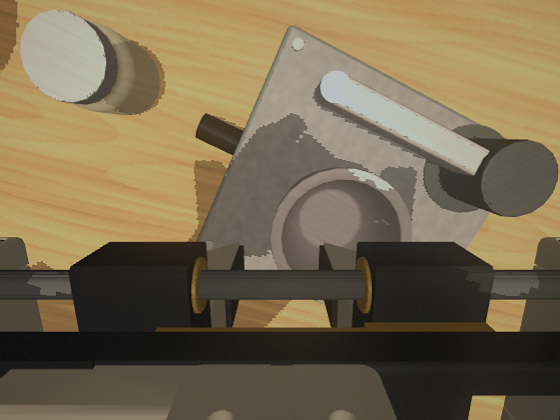

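The bowl's left wall (col ~278) sits midway between the fingers (cols 240 and 325), as planned. I descend and grip.

>>> {"method": "play_rows", "body": {
  "rows": [
    [[0.03,0.05,-0.5],[0,0,0]],
    [[0,0,-0.5],[0,0,0]],
    [[0,0,-0.4],[0,0,0]],
    [[0,0,-0.33],[0,0,0]],
    [[0,0,0],[0,0,0]],
    [[0,0,0],[0,0,0]]
  ]
}}

```text
time: 6.5
tool_pos: [460.8, -145.1, 100.7]
tcp_rot: [3.141, -0.0, 0.249]
contact_force: [0.0, -0.5, 0.5]
grip_width: 39.7
finger_force: 0.0
```

>>> {"method": "play_rows", "body": {
  "rows": [
    [[0,0,0],[0,0,0]],
    [[0,0,0],[0,0,0]],
    [[0,0,0],[0,0,0]],
    [[0,0,0],[0,0,0]],
    [[0,0,0],[0,0,0]],
    [[0,0,0],[0,0,0]],
    [[0,0,0],[0,0,0]]
  ],
  "hand": -1
}}

```text
time: 7.38
tool_pos: [461.1, -145.3, 101.1]
tcp_rot: [3.14, -0.001, 0.249]
contact_force: [0.1, 0.3, 4.9]
grip_width: 8.8
finger_force: 29.4
```

>>> {"method": "play_rows", "body": {
  "rows": [
    [[0,0,0.3],[0,0,0]],
    [[0,0,0.6],[0,0,0]],
    [[0,0,0.8],[0,0,0]],
    [[0,0,0.8],[0,0,0]],
    [[0,0,0.8],[0,0,0]],
    [[0,0,0.8],[0,0,0]],
    [[0,0,0.8],[0,0,0]],
    [[0,0,0.6],[0,0,0]],
    [[0,0,0.3],[0,0,0]],
    [[0,0,0],[0,0,0]]
  ]
}}

```text
time: 8.62
tool_pos: [460.4, -144.8, 274.5]
tcp_rot: [3.142, -0.0, 0.249]
contact_force: [0.7, 0.3, -2.1]
grip_width: 8.2
finger_force: 30.1
```

>>> {"method": "play_rows", "body": {
  "rows": [
    [[0.02,0.4,0],[0,0,0]],
    [[0.04,0.9,0],[0,0,0]],
    [[0.04,1,0],[0,0,0]],
    [[0.04,1,0],[0,0,0]],
    [[0.04,1,0],[0,0,0]],
    [[0.04,1,0],[0,0,0]],
    [[0.04,1,0],[0,0,0]],
    [[0.04,1,0],[0,0,0]],
    [[0.04,1,0],[0,0,0]],
    [[0.04,0.9,0],[0,0,0]],
    [[0.02,0.5,0],[0,0,0]],
    [[0,0,0],[0,0,0]]
  ]
}}

```text
time: 10.12
tool_pos: [472.1, 146.8, 273.8]
tcp_rot: [3.142, 0.001, 0.251]
contact_force: [0.4, -0.0, -2.6]
grip_width: 7.8
finger_force: 30.1
```

Run:
```python
from h import *
np.set_printoptions(precision=2,suppress=True)
def fit(Q):
    A=np.c_[2*Q,np.ones(len(Q))];s=np.linalg.lstsq(A,(Q**2).sum(1),rcond=None)[0];return s[:2],np.sqrt(s[2]+s[0]**2+s[1]**2)
o=get_obs();print(o["tool_pos"],o["tcp_rot"],o["grip_width"],o["contact_force"])
for n in("wrist","wrist","scene","side"):
    c=cam(n); 
    if n=="wrist": save(c,"pics/w3.png")
    for q,z in(("large_bowl",45),("small_bowl",o["tool_pos"][2]+4)):
        for r in trace(q,n)[:5]:
            k=max(cv2.findContours(r["mask"].astype(np.uint8),0,1)[0],key=len)[:,0]
            print(n,q,np.round(r["at"]),round(r["p"],2),fit(np.array([onz(c,(y,x),z) for x,y in k])))
    for r in pinpoint("large_bowl",n)[:4]: print(n,"pin",np.round(r["at"]),onz(c,r["at"],0))
```

```text
[472.08 146.8  273.81] [3.14 0.   0.25] 7.795222536736791 [ 0.38 -0.03 -2.58]
wrist large_bowl [108. 269.] 0.91 (array([555.19, 182.71]), np.float64(74.3788863036231))
wrist large_bowl [216.  36.] 0.87 (array([363.11, 434.71]), np.float64(49.61487250008439))
wrist large_bowl [231. 201.] 0.8 (array([367.39, 225.99]), np.float64(44.548388519212075))
wrist large_bowl [322.  92.] 0.77 (array([227.96, 338.79]), np.float64(41.159242128162056))
wrist small_bowl [221. 361.] 0.91 (array([496.55, 113.78]), np.float64(32.2863262030608))
wrist pin [117. 269.] [551.67 182.22]
wrist pin [216.  29.] [344.31 469.1 ]
wrist pin [337. 112.] [183.63 336.71]
wrist large_bowl [216.  31.] 0.83 (array([363.46, 434.13]), np.float64(49.322431549031606))
wrist large_bowl [110. 266.] 0.71 (array([554.96, 182.6 ]), np.float64(74.63919718287228))
wrist large_bowl [232. 195.] 0.63 (array([365.58, 226.55]), np.float64(45.36862284701066))
wrist large_bowl [323.  92.] 0.62 (array([228.82, 337.89]), np.float64(42.14999823910927))
wrist small_bowl [221. 361.] 0.6 (array([496.76, 112.01]), np.float64(32.3376138197953))

[... 670 characters left out ...]
8.3  183.48]
side large_bowl [301. 106.] 0.91 (array([761.22, 349.87]), np.float64(73.85949516983132))
side large_bowl [358. 361.] 0.9 (array([185.78, 333.35]), np.float64(74.55725596999228))
side large_bowl [394. 263.] 0.84 (array([349.46, 459.35]), np.float64(67.26056857484684))
side large_bowl [269. 214.] 0.81 (array([553.81, 186.37]), np.float64(74.77206607194664))
side large_bowl [299. 302.] 0.62 (array([336.37, 217.41]), np.float64(74.74060372379155))
side small_bowl [199. 262.] 0.82 (array([468.3 , 142.37]), np.float64(46.575441604753294))
side pin [368. 357.] [183.86 333.88]
side pin [307. 300.] [335.87 214.66]
side pin [412. 265.] [343.08 472.56]
side pin [280. 216.] [555.73 191.62]
```

View pics/w3.png

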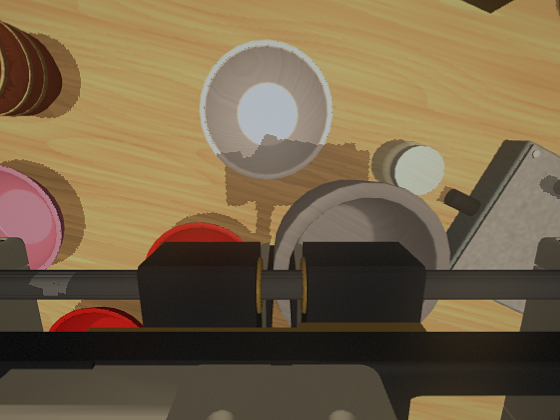

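The held small bowl's rim shows as an arc with its top at row 181, cols 275-450. The bare large bowl is centred near (109,266). I'll check the held bowl's level by fitting its rim.

Run:
```python
from h import *
from scipy.optimize import least_squares
np.set_printoptions(precision=2,suppress=True)
o=get_obs();t=o["tool_pos"];c=cam("wrist")
m=trace("small_bowl","wrist")
m=max(m,key=lambda r:r["p"])["mask"].astype(np.uint8)
k=max(cv2.findContours(m,0,1)[0],key=len)[:,0]; k=k[k[:,1]<235]; k=k[(k[:,1]<225)]
print(len(k),k.min(0),k.max(0))
a=np.linspace(0,2*np.pi,721)
def rim(p):  # dx,dy,dz,tiltx,tilty
    return t+[p[0],p[1],p[2]]+R.from_rotvec([p[3],p[4],0]).apply(np.c_[46*np.cos(a),46*np.sin(a),0*a])
def res(p,free):
    q=np.array([10.2,-39.5,4,0,0.]);q[free]=p
    e=proj(c,rim(q)); return np.linalg.norm(k[:,None]-e[None],axis=2).min(1)
print("nominal",res([],[]).mean())
for free in([0,1],[0,1,2],[3,4],[0,1,3,4]):
    x0=np.array([10.2,-39.5,4,0,0.])[free]
    s=least_squares(res,x0,args=(free,),x_scale=np.array([1,1,1,.03,.03])[free],diff_step=1e-3,loss="soft_l1");print(free,s.x,s.cost)
e=proj(c,rim([10.2,-39.5,4,0,0]));print(e.min(0),e.max(0))
im=c["im"][:,:,::-1].copy();cv2.polylines(im,[e.astype(np.int32)],True,(0,255,0),1)
e=proj(c,rim([10.2,-39.5,4,0,0])*0+np.array([554.9,183,45])+np.c_[76*np.cos(a),76*np.sin(a),0*a]);cv2.polylines(im,[e.astype(np.int32)],True,(0,255,0),1)
cv2.imwrite("pics/w4.png",im[20:320,150:500])
```

```text
176 [280 180] [441 224]
nominal 4.31776848103005
[0, 1] [  9.86 -35.17] 108.91733560783062
[0, 1, 2] [  9.81 -35.81   1.87] 106.69524781816617
[3, 4] [-0.04  0.24] 305.5971128148475
[0, 1, 3, 4] [  9.52 -34.9   -0.44   0.04] 79.45873983370242
[268.15 180.78] [460.52 357.99]
```

View pics/w4.png

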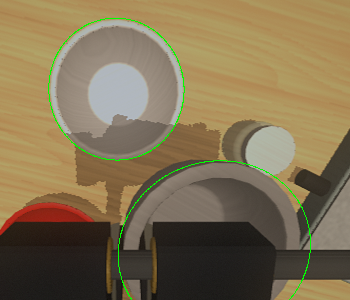

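Run:
```python
from h import *
from scipy.optimize import least_squares
np.set_printoptions(precision=3,suppress=True)
o=get_obs();t=np.array(o["tool_pos"]);c=cam("wrist")
m=max(trace("small_bowl","wrist"),key=lambda r:r["p"])["mask"].astype(np.uint8)
k=max(cv2.findContours(m,0,1)[0],key=len)[:,0]; k=k[k[:,1]<232]
yaw=o["tcp_rot"][2];u=np.array([np.sin(yaw),-np.cos(yaw),0]);ax=np.cross(u,[0,0,1.])
a=np.linspace(0,2*np.pi,721);C=np.c_[46*np.cos(a),46*np.sin(a),0*a]
def rim(p): # th droop, dz of left rim mid-wall, tangential s
    return t+[0,0,p[1]]+ -p[2]*ax+R.from_rotvec(-ax*p[0]).apply(C+42*u)
# droop sign check
print("u side z at th=.1:",R.from_rotvec(-ax*.1).apply(u)[2])
def res(p,full=[0,4,0]):
    return np.linalg.norm(k[:,None]-proj(c,rim(p))[None],axis=2).min(1)
for th in np.arange(-.3,.45,.05):
    s=least_squares(lambda q:res([th,*q]),[4,0],diff_step=1e-3,loss="soft_l1");print(round(th,2),s.x,s.cost)
```

```text
u side z at th=.1: -0.09983341664682817
-0.3 [-21.492  -0.419] 93.95336473540362
-0.25 [-21.571  -0.587] 99.76553090849939
-0.2 [-20.672  -0.684] 112.5634388299899
-0.15 [-19.612  -0.666] 135.6777439967032
-0.1 [-17.685  -0.604] 169.3417473959875
-0.05 [-15.391  -0.478] 214.48997888563622
-0.0 [-12.851  -0.283] 268.54287912314595
0.05 [-10.036  -0.023] 331.66577879783404
0.1 [-7.314  0.301] 402.0698842708913
0.15 [-4.     0.643] 480.0480705809377
0.2 [0.326 1.094] 564.7648001866341
0.25 [4.444 1.601] 657.7927991343797
0.3 [8.841 2.158] 758.6600254161646
0.35 [14.226  2.79 ] 868.1030562455278
0.4 [19.159  3.454] 986.9182371442771
```

Run:
```python
from h import *
o=get_obs();t=np.array(o["tool_pos"]);out=[]
for n in("side","scene"):
    c=cam(n);x,y=proj(c,t+[10,-40,-20])[0].astype(int)
    im=c["im"][y-40:y+40,x-50:x+50,::-1];out.append(cv2.resize(im,None,fx=4,fy=4,interpolation=2));print(x-50,y-40)
    a=np.linspace(0,2*np.pi,60)
    for r,z in((46,4),(30,-51)):
        e=(proj(c,t+np.c_[10.2+r*np.cos(a),-39.5+r*np.sin(a),0*a+z])-[x-50,y-40])*4+2
        cv2.polylines(out[-1],[e.astype(np.int32)],True,(0,255,0),1)
cv2.imwrite("pics/z5.png",np.hstack(out))
```

```text
198 144
275 126
```

View pics/z5.png

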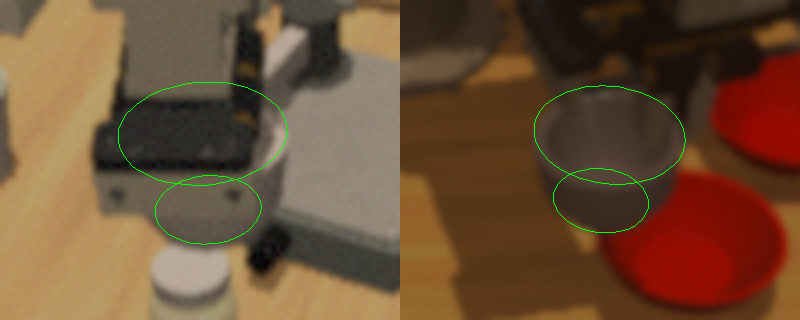

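The scene crop shows the held bowl's free side about 10 mm low: the sloped wall has seated flush on the pads, a droop of about 6.5°. I'll level it by tilting the tool while moving over the large bowl, then re-measure.

>>> {"method": "play_rows", "body": {
  "rows": [
    [[0.3,0.3,0],[-0.2,-0.05,0]],
    [[0.5,0.55,0],[-0.2,-0.05,0]],
    [[0.6,0.65,0],[-0.2,-0.05,0]],
    [[0.6,0.65,0],[-0.19,-0.05,0]],
    [[0.4,0.4,0],[0,0,0]],
    [[0,0,0],[0,0,0]],
    [[0,0,0],[0,0,0]]
  ]
}}

```text
time: 12.1
tool_pos: [544.1, 222.1, 274.1]
tcp_rot: [3.028, 0.001, 0.249]
contact_force: [0.4, -0.1, -2.0]
grip_width: 7.7
finger_force: 30.1
```

Run:
```python
from h import *
np.set_printoptions(precision=2,suppress=True)
o=get_obs();t=np.array(o["tool_pos"]);print(t,o["tcp_rot"],o["contact_force"],o["grip_width"])
u=np.array([np.sin(.25),-np.cos(.25),0]);a=np.linspace(0,2*np.pi,361)
out=[]
for n in("wrist","scene"):
    c=cam(n);im=c["im"][:,:,::-1].copy();S=3 if n=="scene" else 1.4
    x,y=proj(c,t+41.4*u+[0,0,-15])[0].astype(int);
    x0,y0=(x-65,y-50) if n=="scene" else (220,150)
    w,h=(130,100) if n=="scene" else (280,210)
    im=cv2.resize(im[y0:y0+h,x0:x0+w],None,fx=S,fy=S,interpolation=2)
    for dz,col in((4,(0,255,0)),(12,(0,0,255))):
        for r,zz in((46,0),(30,-55)):
            if n=="wrist" and zz: continue
            e=(proj(c,t+41.4*u+np.c_[r*np.cos(a),r*np.sin(a),0*a+dz+zz])-[x0,y0])*S
            cv2.polylines(im,[e.astype(np.int32)],True,col,1)
    out.append(im)
cv2.imwrite("pics/z6.png",np.hstack([i[:294] for i in out]))
```

```text
[544.07 222.13 274.13] [3.03 0.   0.25] [ 0.41 -0.15 -2.04] 7.711835859183286
```

View pics/z6.png

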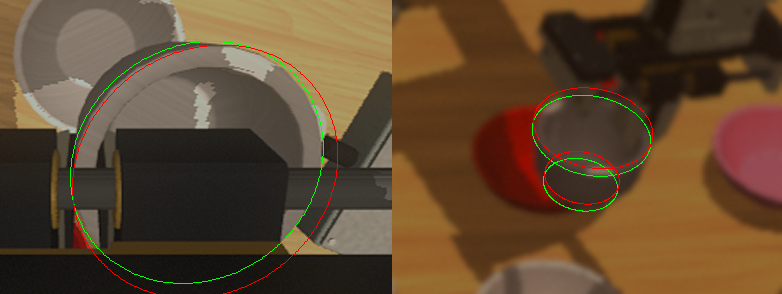

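The green model (rim 4 mm above TCP, level) fits in both views, so the bowl is held level. I descend to just above the large bowl's floor.

>>> {"method": "play_rows", "body": {
  "rows": [
    [[0.02,0.04,-0.5],[0,0,0]],
    [[0,0,-0.9],[0,0,0]],
    [[0,0,-0.9],[0,0,0]],
    [[0,0,-0.9],[0,0,0]],
    [[0,0,-0.9],[0,0,0]],
    [[0,0,-0.9],[0,0,0]],
    [[0,0,-0.6],[0,0,0]],
    [[0,0,-0.4],[0,0,0]],
    [[0,0,-0.3],[0,0,0]],
    [[0,0,-0.2],[0,0,0]],
    [[0,0,0],[0,0,0]],
    [[0,0,0],[0,0,0]]
  ]
}}

```text
time: 13.7
tool_pos: [545.4, 223.9, 79.8]
tcp_rot: [3.028, -0.001, 0.249]
contact_force: [-0.4, -0.1, -1.8]
grip_width: 7.9
finger_force: 30.1
```

>>> {"method": "play_rows", "body": {
  "rows": [
    [[0,0,-0.15],[0,0,0]],
    [[0,0,-0.15],[0,0,0]],
    [[0,0,-0.1],[0,0,0]],
    [[0,0,0],[0,0,0]]
  ]
}}

```text
time: 14.2
tool_pos: [544.9, 223.7, 66.9]
tcp_rot: [3.028, 0.001, 0.249]
contact_force: [0.2, -1.0, -0.8]
grip_width: 7.8
finger_force: 30.1
```

>>> {"method": "play_rows", "body": {
  "rows": [
    [[0,0,-0.07],[0,0,0]],
    [[0,0,-0.07],[0,0,0]],
    [[0,0,0],[0,0,0]]
  ]
}}

```text
time: 14.58
tool_pos: [545.0, 223.7, 62.9]
tcp_rot: [3.028, 0.001, 0.249]
contact_force: [-0.0, -0.6, -2.5]
grip_width: 7.8
finger_force: 30.1
```

>>> {"method": "play_rows", "body": {
  "rows": [
    [[0,0,-0.05],[0,0,0]],
    [[0,0,-0.05],[0,0,0]],
    [[0,0,0],[0,0,0]]
  ]
}}

```text
time: 14.95
tool_pos: [545.0, 223.7, 60.0]
tcp_rot: [3.028, 0.0, 0.249]
contact_force: [-0.6, 0.3, -2.1]
grip_width: 7.8
finger_force: 30.1
```

>>> {"method": "play_rows", "body": {
  "rows": [
    [[0,0,-0.05],[0,0,0]],
    [[0,0,0],[0,0,0]]
  ]
}}

```text
time: 15.2
tool_pos: [545.0, 223.7, 58.5]
tcp_rot: [3.028, 0.0, 0.249]
contact_force: [-0.5, 0.2, -1.5]
grip_width: 8.2
finger_force: 30.1
```

>>> {"method": "play_rows", "body": {
  "rows": [
    [[0,0,-0.05],[0,0,0]],
    [[0,0,0],[0,0,0]]
  ]
}}

```text
time: 15.45
tool_pos: [545.3, 223.9, 57.7]
tcp_rot: [3.028, -0.001, 0.249]
contact_force: [-1.0, 0.8, 2.0]
grip_width: 7.6
finger_force: 30.1
```

Contact at z≈58 as predicted. I'll open a little and withdraw along the wall.

>>> {"method": "play_rows", "body": {
  "rows": [
    [[0,0,0],[0,0,0]],
    [[0,0,0],[0,0,0]],
    [[0,0,0],[0,0,0]],
    [[0,0,0],[0,0,0]]
  ],
  "hand": -0.69
}}

```text
time: 15.95
tool_pos: [545.1, 223.7, 57.1]
tcp_rot: [3.028, 0.0, 0.249]
contact_force: [0.6, -0.6, 0.3]
grip_width: 14.4
finger_force: 0.0
```

>>> {"method": "play_rows", "body": {
  "rows": [
    [[-0.01,0.03,0.25],[0,0,0]],
    [[-0.01,0.04,0.4],[0,0,0]],
    [[-0.02,0.07,0.6],[0,0,0]],
    [[0,0,0.9],[0.2,0.05,0]],
    [[0,0,0.9],[0.2,0.05,0]],
    [[0,0,0.9],[0.2,0.05,0]],
    [[0,0,0.9],[0.19,0.05,0]],
    [[0,0,0.9],[0,0,0]],
    [[-1,-0.8,0.8],[0,0,0]],
    [[-1,-0.8,0],[0,0,0]],
    [[-1,-0.8,0],[0,0,0]],
    [[0,0,0],[0,0,0]]
  ]
}}

```text
time: 17.45
tool_pos: [452.4, 155.1, 255.0]
tcp_rot: [3.141, -0.001, 0.248]
contact_force: [0.5, 1.1, -0.5]
grip_width: 14.6
finger_force: 0.0
```

Run:
```python
from h import *
np.set_printoptions(precision=2,suppress=True)
def fit(Q):
    A=np.c_[2*Q,np.ones(len(Q))];s=np.linalg.lstsq(A,(Q**2).sum(1),rcond=None)[0];return s[:2],np.sqrt(s[2]+s[0]**2+s[1]**2)
o=get_obs();print(o["tool_pos"],o["tcp_rot"],o["contact_force"])
for n in("wrist","wrist","scene"):
    c=cam(n)
    if n=="wrist": save(c,"pics/w7.png")
    for q,z in(("large_bowl",45),("small_bowl",62)):
        for r in trace(q,n)[:3]:
            k=max(cv2.findContours(r["mask"].astype(np.uint8),0,1)[0],key=len)
            k=cv2.convexHull(k)[:,0]
            print(n,q,np.round(r["at"]),round(r["p"],2),fit(np.array([onz(c,(y,x),z) for x,y in k])))
```

```text
[452.41 155.09 255.02] [ 3.14 -0.    0.25] [ 0.54  1.09 -0.5 ]
wrist large_bowl [318.  91.] 0.9 (array([217.18, 341.37]), np.float64(50.13015640033517))
wrist large_bowl [228. 206.] 0.85 (array([348.37, 218.3 ]), np.float64(65.57496690251739))
wrist large_bowl [211.  31.] 0.83 (array([353.58, 453.75]), np.float64(64.1882639341931))
wrist large_bowl [226. 207.] 0.91 (array([345.93, 218.1 ]), np.float64(67.34450157549118))
wrist large_bowl [321.  89.] 0.81 (array([217.47, 341.3 ]), np.float64(50.46888456060576))
wrist large_bowl [ 78. 322.] 0.64 (array([555.04, 182.51]), np.float64(74.88533637373854))
wrist small_bowl [ 95. 279.] 0.7 (array([555.14, 183.  ]), np.float64(45.09453660001213))
scene large_bowl [302. 430.] 0.89 (array([762.29, 347.76]), np.float64(74.92526449179313))
scene large_bowl [249. 338.] 0.88 (array([555.26, 182.79]), np.float64(75.1485490282079))
scene large_bowl [186. 427.] 0.88 (array([349.47, 467.06]), np.float64(78.48324914345002))
scene small_bowl [235. 350.] 0.81 (array([565.27, 179.9 ]), np.float64(52.367229583605486))
```

View pics/w7.png

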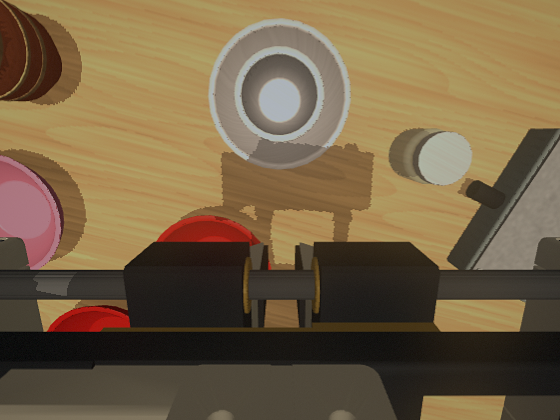

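The small bowl is upright and centred within 0.5 mm: both rims are concentric around (93,280). Next is the handle, for which I work out arc waypoints for a push with closed fingers.

>>> {"method": "play_rows", "body": {
  "rows": [
    [[0.2,-0.5,0],[0,0,0]],
    [[0.4,-1,0],[0,0,0]],
    [[0.4,-1,0],[0,0,0]],
    [[0.4,-1,0],[0,0,0]],
    [[0.4,-1,0],[0,0,0]],
    [[0.4,-1,0],[0,0,0]],
    [[0.4,-1,0],[0,0,0]],
    [[0.4,-1,0],[0,0,0]],
    [[0.4,-1,0],[0,0,0]],
    [[0.4,-1,0],[0,0,0]],
    [[0.4,-1,0],[0,0,0]],
    [[0.4,-1,0],[0,0,0]]
  ],
  "hand": -1
}}

```text
time: 19.4
tool_pos: [592.0, -191.3, 253.4]
tcp_rot: [3.141, 0.0, 0.248]
contact_force: [-0.3, 0.8, 0.5]
grip_width: 0.5
finger_force: 0.0
```

Run:
```python
from h import *
np.set_printoptions(precision=2,suppress=True)
o=get_obs();t=np.array(o["tool_pos"]);print(t,o["tcp_rot"],o["grip_width"])
ax=np.array([533,-276.]);prev=None
for i,ph in enumerate([-8]+list(range(0,86,6))+[86]):
    p=np.radians(max(ph,0));th=np.radians(78.5)+p
    s=9+9.5*np.cos(p)+19*np.sin(p)+(14 if ph<0 else 0)
    P=ax+95*np.array([np.cos(th),np.sin(th)])+s*np.array([np.sin(th),-np.cos(th)])
    print(ph,P,(P-(t[:2] if prev is None else prev))/30);prev=P
```

```text
[ 591.98 -191.32  253.38] [3.14 0.   0.25] 0.5432841645977686
-8 [ 583.79 -189.39] [-0.27  0.06]
0 [ 570.07 -186.6 ] [-0.46  0.09]
6 [ 562.45 -183.4 ] [-0.25  0.11]
12 [ 554.41 -180.81] [-0.27  0.09]
18 [ 546.  -178.9] [-0.28  0.06]
24 [ 537.24 -177.75] [-0.29  0.04]
30 [ 528.2  -177.43] [-0.3   0.01]
36 [ 518.95 -178.  ] [-0.31 -0.02]
42 [ 509.58 -179.54] [-0.31 -0.05]
48 [ 500.19 -182.1 ] [-0.31 -0.09]
54 [ 490.9  -185.72] [-0.31 -0.12]
60 [ 481.86 -190.43] [-0.3  -0.16]
66 [ 473.21 -196.23] [-0.29 -0.19]
72 [ 465.09 -203.1 ] [-0.27 -0.23]
78 [ 457.67 -211.01] [-0.25 -0.26]
84 [ 451.08 -219.88] [-0.22 -0.3 ]
86 [ 449.1  -223.04] [-0.07 -0.11]
```

>>> {"method": "play_rows", "body": {
  "rows": [
    [[-0.1,0,-0.6],[0,0,0]],
    [[-0.1,0,-0.9],[0,0,0]],
    [[0,0,-0.9],[0,0,0]],
    [[0,0,-0.9],[0,0,0]],
    [[0,0,-0.8],[0,0,0]],
    [[0,0,-0.6],[0,0,0]],
    [[0,0,-0.5],[0,0,0]],
    [[0,0,-0.3],[0,0,0]],
    [[0,0,-0.2],[0,0,0]],
    [[0,0,0],[0,0,0]]
  ]
}}

```text
time: 20.65
tool_pos: [585.9, -189.1, 82.6]
tcp_rot: [3.142, 0.0, 0.249]
contact_force: [0.6, -0.6, -0.2]
grip_width: 0.2
finger_force: 0.0
```

>>> {"method": "play_rows", "body": {
  "rows": [
    [[-0.3,0.07,0],[0,0,0]],
    [[-0.25,0.08,0],[0,0,0]],
    [[-0.25,0.11,0],[0,0,0]],
    [[-0.27,0.09,0],[0,0,0]],
    [[-0.28,0.06,0],[0,0,0]]
  ]
}}

```text
time: 21.28
tool_pos: [546.5, -177.7, 84.0]
tcp_rot: [3.138, -0.004, 0.249]
contact_force: [5.1, -3.5, 0.1]
grip_width: 0.6
finger_force: 2.3
```

Contact force of about 5-6 N, as expected. I continue along the arc.

>>> {"method": "play_rows", "body": {
  "rows": [
    [[-0.29,0.04,0],[0,0,0]],
    [[-0.3,0.01,0],[0,0,0]],
    [[-0.31,-0.02,0],[0,0,0]],
    [[-0.31,-0.05,0],[0,0,0]],
    [[-0.31,-0.09,0],[0,0,0]],
    [[-0.31,-0.12,0],[0,0,0]],
    [[-0.3,-0.16,0],[0,0,0]]
  ]
}}

```text
time: 22.15
tool_pos: [480.1, -188.3, 82.4]
tcp_rot: [-3.14, 0.002, 0.249]
contact_force: [0.6, 0.3, -0.9]
grip_width: 0.6
finger_force: 0.0
```

>>> {"method": "play_rows", "body": {
  "rows": [
    [[-0.29,-0.19,0],[0,0,0]],
    [[-0.27,-0.23,0],[0,0,0]],
    [[-0.25,-0.26,0],[0,0,0]],
    [[-0.22,-0.3,0],[0,0,0]],
    [[0,0,0],[0,0,0]]
  ]
}}

```text
time: 22.78
tool_pos: [450.3, -218.6, 82.7]
tcp_rot: [3.141, -0.0, 0.247]
contact_force: [-0.8, -0.1, 0.2]
grip_width: 0.4
finger_force: 0.0
```

The force vanished, so the spring has carried it over. I back off, rise and look.

>>> {"method": "play_rows", "body": {
  "rows": [
    [[0.1,0.6,0],[0,0,0]],
    [[0,0.4,0.5],[0,0,0]],
    [[0,0,0.9],[0,0,0]],
    [[0,0,0.9],[0,0,0]],
    [[0,0,0.9],[0,0,0]],
    [[0,0,0.9],[0,0,0]],
    [[-0.6,0,0.9],[0,0,0]],
    [[-0.6,0,0.9],[0,0,0]],
    [[-0.5,0,0.9],[0,0,0]],
    [[0,0,0.5],[0,0,0]],
    [[0,0,0],[0,0,0]]
  ]
}}

```text
time: 24.15
tool_pos: [403.0, -187.0, 303.4]
tcp_rot: [3.139, -0.002, 0.25]
contact_force: [0.3, 0.1, -0.8]
grip_width: 0.4
finger_force: 0.0
```

Run:
```python
from h import *
np.set_printoptions(precision=2,suppress=True)
c=cam("wrist");ax=tp=None
r=pinpoint("handle_axis","wrist");ax=onz(c,r[0]["at"],50) if r else np.array([533,-276.])
r=pinpoint("handle_tip","wrist")
if r: tp=onz(c,r[0]["at"],85);d=tp-ax;print(ax,tp,"turn",np.arctan2(d[1],d[0])-np.pi/2+.2)
s=cam("scene");cv2.imwrite("pics/end.png",np.hstack([cv2.resize(x["im"],(400,300))[:,:,::-1] for x in(c,s)]))
```

```text
[ 533.81 -276.95] [ 409.26 -256.25] turn 1.606056911685865
```

View pics/end.png

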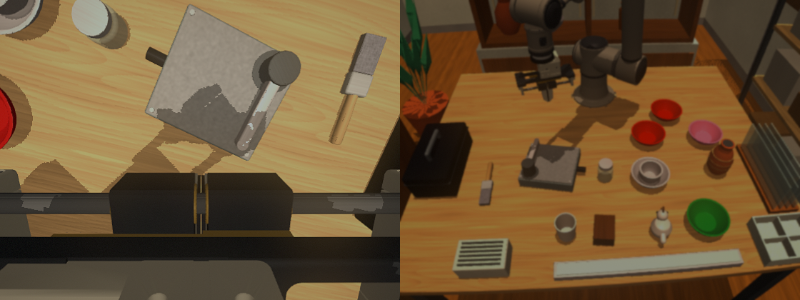

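The lever lies along the box's robot-side direction, from hub (68,275) to tip (145,245), measured at 1.6 rad, which is fully off. The bowls are nested at (172,650) in the right half, and everything else is where it was. I'm handing in.

```bash
python3 -c "
from plant import bot
print(bot.close_job())"
```

```text
the job is handed in; nothing more can be done
None
```

The job is handed in: the small bowl sits upright and centred (within about 0.5 mm) in the large aluminium bowl, the handle was then pushed fully over to off (about 1.6 rad by camera), and nothing else was disturbed, in about 24 s.

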